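Vent the solvent canister and take off its push-and-turn safety cap

TASK

Take the brass drift out of its wooden stand, use it to press the small recessed vent button on top of the grey canister fully in and hold it in for about a second, then stand the drift back in its hole in the stand and let it go. Then grip the canister's round safety cap, push it down, twist it counterclockwise (seen from above) until it is free, and lift it straight up. Finish while still holding the cap level, about 6 cm above the open neck; leave the screw box, the nut jar and the dropper bottle where they stand.

Things in the scene. Friction and masses are not known exactly. Their poses are not given: they have to be found in the camera images.
- canister: flat grey rectangular canister, screwed down to the worktop, 96 (its x) x 170 (its y) x 60 mm high, with a thin steel foot strap (reaching 107 mm from the middle) at each end; origin at the centre of its underside, z up. On its flat top stand a steel neck with the cap (at y = -42 mm) and a steel vent boss (at y = +43 mm)
- neck_mouth (a point): centre of the top of the canister's round steel neck (34 mm diameter), 92 mm above the worktop; z up. A sprung seal disc, 24 mm across, stands up to 9 mm out of it
- seal (a joint): how far the sprung seal disc in the neck is pushed down, in m: 0 = fully out (cap off), about 0.002 = cap locked on at the start, 0.009 = cap pushed down against the neck. Spring 1.5 N per mm from 0
- cap: black plastic round cap with a fine knurl, 54 mm across, 30 mm high, about 50 g, hollow; origin at the centre of its lower edge, z up its axis. Locked on the neck at the start: origin 72 mm above the worktop (12 mm above the canister's top), top at 102 mm, its x axis within 4 degrees of the canister's x axis. It comes clear of the neck after 25 mm of lift
- vent_rim (a point): centre of the open top of the vent boss, a steel ring 36 mm across and 12 mm high on the canister's top, rim 72 mm above the worktop; bore 22 mm. z up
- vent_button (a joint): how far the vent button is pressed, in m: 0 = out, 0.005 = fully in. The button is 15 mm across, lies in the bore of the vent boss with its flat top 7 mm below the rim, travels 5 mm straight down, springs back, and needs about 4.2 N fully in
- stand: square wooden block 56 x 56 x 50 mm, fixed to the worktop, with one upright square hole, 14 x 14 mm and 28 mm deep, in the middle of its top; origin at the centre of its underside. Its sides are along its x and y axes
- stand_hole (a point): centre of the mouth of the stand's hole, 50 mm above the worktop
- drift: brass drift, a hexagonal bar 72 mm long and about 11 mm (its x) by 10 mm (its z) thick, 50 g, standing upright in the stand's hole, so that its top 44 mm stand clear; flats face its +z and -z (pinch it across those, along the stand's y axis at the start; across its corners, along x, it may roll); origin on its -z side at half length, its y axis runs along the bar and points up
- drift_foot (a point): centre of the drift's lower end face (22 mm above the worktop when it stands in the stand)
- drift_top (a point): centre of the drift's upper end face (94 mm above the worktop when it stands in the stand)
- screw_box: bystander: card box of screws, 44 x 60 x 38 mm, origin at the centre of its underside; the stand and this box may be on either side of the canister
- nut_jar: bystander: clear jar with a white lid, 56 mm across, 70 mm high, behind the canister, origin at the centre of its underside
- oiler: bystander: small dropper bottle, 34 mm across, 102 mm high, behind the canister, origin at the centre of its underside
- cap_top (a point): centre of the cap's flat top. The cap is a bayonet with three lugs: pushed down 3.5 mm (8 N) the lugs leave their catches, 7 mm (13.5 N) is the solid bottom. Kept 4 to 6 mm down it turns counterclockwise (from above) and is free to lift from 45 to 75 degrees (60 is best, stop at about 84). Clockwise it does not turn
- clear_tub: obstacle: open clear plastic tub at the right of the canister, always in the same place, within x 0.47 to 0.84, y -0.38 to -0.15 m, up to z 0.13 m; carry the drift above it
- carton_a: obstacle: open cardboard carton leaning over the bin at the far left, always in the same place, within x 0.43 to 0.67, y 0.21 to 0.47 m, up to z 0.32 m
- carton_b: obstacle: open cardboard carton tilted behind and left of the canister, always in the same place, within x 0.65 to 0.83, y 0.05 to 0.26 m, up to z 0.24 m

How it is judged:
By the outcome, as a careful person would: the job done as asked, in the order asked, and still so for the second after the job is handed in, while the arm keeps its last pose, push and grip.
It also fails if it takes over 72 s, if anything falls off the work surface, if the arm or the gripper's body presses on something with over 40 N, if the wrist force passes 120 N, or if a joint passes its speed limit or range.

ROBOT

A 6-joint arm with a two-finger parallel gripper is mounted at the origin on a cart in front of the work surface, level with it; the furniture and walls round the work are solid. World frame = base frame: x ahead of the robot, y to its left, z up, the work surface at z = 0. Lengths are in m, angles in rad, forces in N, time in s.
With the tool pointing down it reaches from about 0.25 to 0.775 m from the base axis. Payload 4 kg.
Tool frame: the origin (TCP) lies at the very end of the fingers, on their centre line; the grasp point (between the pads) lies 19 mm behind it (manip.tcp_to_grasp is the distance from the TCP to the grasp point, in m); z points along the fingers, y is the line along which they close (so a half turn about z gives the same grasp; the last joint's range is limited). The gripper opens to 94 mm and grips with 3 to 60 N. Pads are 16 mm wide; open, the fingers measure 119 mm over their backs; the gripper's body (75 mm by 177 mm) begins 78 mm behind the grasp point.
Start: joints at [-1.214, 0.087, 1.371, -0, 1.684, -0.103], TCP at [0.244, -0.493, 0.206] pointing down, gripper open.
Joint ranges: [-3.1, 3.1], [-0.76, 2.03], [0.27, 2.55], [-1.08, 4.22], [0.17, 2.65], [-2.57, 2.57]. Speed limits (rad/s): [2.79, 2.79, 3.14, 3.14, 3.14, 3.14].

INTERFACE

Orientations are given as [roll, pitch, yaw] about the fixed x, y, z axes, in that order (R = Rz(yaw) Ry(pitch) Rx(roll)).
In Python, from station import manip gives the robot as it stands.
- The arm moves only by the tool servo_tool, never from a script. Its argument "steps" is one flat list of numbers, 6 for each row, row after row: the shift along the tool's x, y, z in units of 40 mm (1.0 is 40 mm), then the turn, a rotation vector about the tool's x, y, z in units of 6 degrees (1.0 is 6 degrees). A call has 1 to 20 rows; each row shifts and turns the commanded pose from where the row before left it, along the tool's axes as they then stand; what a row does not reach is not made up. A row lasts 1/8 s, in which the tool goes at most 62.5 mm and 10.7 degrees, less where a joint would pass 70% of its speed; a pose out of reach is approached as far as the arm can. A call is refused whole if a number of a shift passes 1 or a number of a turn 1, either way. A call with a gripper value outside its range is refused whole. "claw" is the finger opening in mm, from 0 to 94, set as the call begins (left out, the last holds). The fingers move at their own pace and stop on an object; "squeeze" is the grip in N (left out, the last holds). Time passes only in rows, so rows that do not move let the fingers close. It gives the time, the measured TCP pose, the force, the opening and the grip force at its end, in the units of the state.
- manip.get_state(): the state, without advancing time (a new reading comes with each control period).
- manip.capture(name): name is "scene" or "top" or "wrist"; returns the picture (480x640x3 uint8, red, green, blue); there is no depth.
- manip.calibration(name): a dict with "fx", "fy", "cx", "cy" (pixels), "rvec" (rotation vector, rad) and "tvec" (3), from world to camera coordinates, as OpenCV has them; the wrist camera has in their place "mount" (4x4, takes a point from camera to tool coordinates, whose origin is the TCP and whose axes are the flange's). Camera axes: x right, y down, z forward; pixel columns grow to the right and rows downward; lengths in m; the calibration is good to about 2 mm. A picture is of the moment at which its call begins: read the wrist's pose just before it. calibration takes no time and is no camera call.
- manip.close_job(): hands the job in; it is judged then, once.
The state is a dict: "t": time; "joint_positions": joint angles; "qd": joint speeds; "effort": joint torques, N m; "tool_pos": TCP position; "eef_rot": TCP orientation; "wrist_force": force on the tool from outside, world axes, zero at the start; "moment": the same for the moment, N m; "finger_gap": finger opening in m; "finger_force": force on a finger pad.
Only numpy, scipy, OpenCV 4.12 (cv2) and the standard library are available. Lean on these libraries where they do the work, as an engineer would, in place of code of your own. Each camera call takes 0.05 s, during which the arm holds its last target. There are 200 camera calls.

## Working session

There is one attempt and no reset: what is moved stays moved. The work goes in short steps, Python scripts to look and compute and a tool call to move; the robot and the scene stay as the last step left them, time stands still between calls to the robot, and variables do not carry over. Pictures are saved under pics/ and viewed, at most 10 in all, crops included, and the job is handed in when it is done.

Besides the shell and the picture viewer there is one more tool, called by a JSON object that holds its "name" and its "arguments", one argument or row to a line. servo_tool: Moves the arm, as the interface text tells. Its arguments: {"type":"object","properties":{"steps":{"type":"array","items":{"type":"number"}},"claw":{"type":"number"},"squeeze":{"type":"number"}},"required":["steps"]}

```bash
mkdir -p pics; python3 - <<'E'
from station import manip
import cv2
for n in("scene","top"):
    cv2.imwrite(f"pics/{n}0.png",manip.capture(n)[:,:,::-1]); print(manip.calibration(n))
print(manip.calibration("wrist"),manip.get_state())
E
```

```text
{'fx': 586.0404692284952, 'fy': 586.0404692284952, 'cx': 317.55959260524867, 'cy': 235.30453309487564, 'rvec': array([ 0.79474183, -2.55497472,  1.12974638]), 'tvec': array([0.48775024, 0.30277273, 1.1932026 ])}
{'fx': 517.6875691451158, 'fy': 517.6875691451158, 'cx': 321.0207127164891, 'cy': 237.71048758861392, 'rvec': array([ 2.1311774 , -2.17095228,  0.13458318]), 'tvec': array([0.06207813, 0.5810349 , 1.47561079])}
{'fx': 375.03603167203596, 'fy': 375.03603167203596, 'cx': 323.68470852736766, 'cy': 235.84098151557905, 'mount': array([[ 5.67420684e-04, -9.58832235e-01, -2.83972576e-01,
         8.27347471e-02],
       [ 9.99999770e-01,  4.38221997e-04,  5.18497875e-04,
        -9.89559683e-04],
       [-3.72709447e-04, -2.83972804e-01,  9.58832262e-01,
        -1.79284255e-01],
       [ 0.00000000e+00,  0.00000000e+00,  0.00000000e+00,
         1.00000000e+00]])} {'t': 0.1, 'joint_positions': array([-1.21408256e+00,  8.78908052e-02,  1.37209594e+00,  1.20229604e-05,
        1.68357144e+00, -1.03094501e-01]), 'qd': array([-0.00047284, -0.00147089, -0.00412544, -0.0008744 , -0.00118481,
        0.00080644]), 'effort': array([ 1.22590802e-03, -3.41249871e+01, -3.03302372e+01,  7.20208464e-02,
        3.03643662e-02, -9.72956082e-05]), 'tool_pos': array([ 0.24390956, -0.49241901,  0.20441954]), 'eef_rot': array([-3.13963879e+00, -2.14162518e-04,  4.59809397e-01]), 'wrist_force': array([0.4278714 , 0.51120988, 1.21861777]), 'moment': array([ 0.04304148, -0.04310493, -0.00157149]), 'finger_force': 0.0, 'finger_gap': 0.093808843887755}
```

View pics/scene0.png

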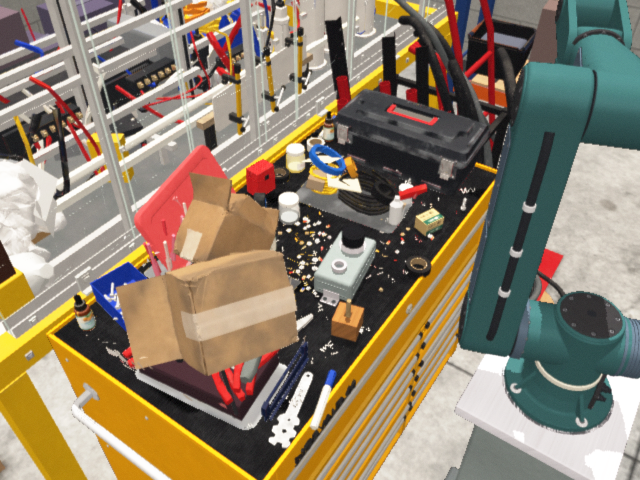

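View pics/top0.png

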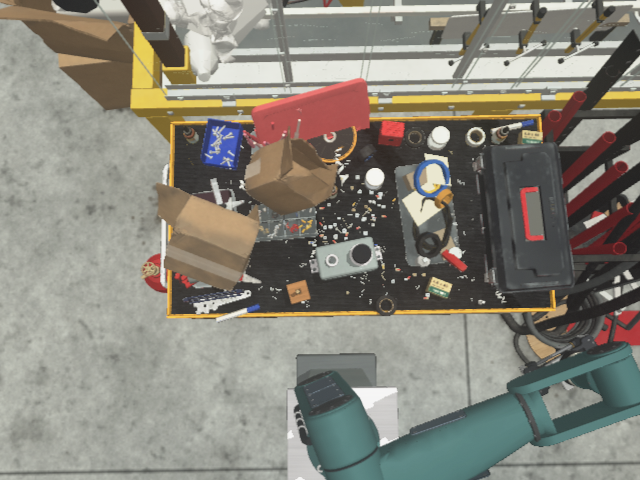

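The scene view shows the canister at (345,265) with its cap at (352,242), and the stand at (348,320). In the top view the canister is at (347,259), the cap at (361,253), the vent at (332,260) and the stand at (297,291). I'll enlarge both.

```bash
python3 - <<'E'
import cv2,numpy as np
a=cv2.imread("pics/top0.png")[230:310,280:390]
b=cv2.imread("pics/scene0.png")[225:345,305:385]
a=cv2.resize(a,None,fx=5,fy=5,interpolation=cv2.INTER_CUBIC)
b=cv2.resize(b,None,fx=5,fy=5,interpolation=cv2.INTER_CUBIC)[:600]
cv2.imwrite("pics/a1.png",a);cv2.imwrite("pics/b1.png",b)
E
```

```text
(no output)
```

View pics/a1.png

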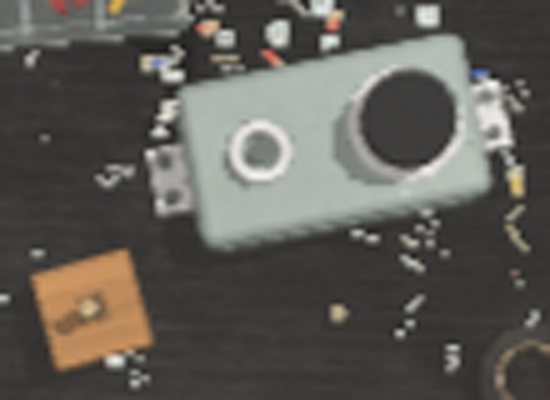

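View pics/b1.png

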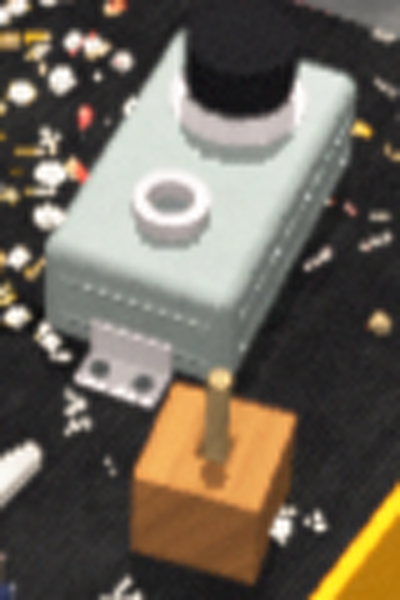

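The top crop shows the cap top at (407,118), the vent rim at (260,152), the drift top at (90,307), and the stand corners at (33,275), (127,250), (153,342) and (59,370). The scene crop shows the drift top at (220,378) and the vent rim at (171,200).

```bash
cat > h.py <<'E'
from station import manip
import numpy as np,cv2
from scipy.spatial.transform import Rotation as R
def bp(name,uv,z,pose=None):
    c=manip.calibration(name)
    d=np.array([(uv[0]-c["cx"])/c["fx"],(uv[1]-c["cy"])/c["fy"],1])
    if name=="wrist":
        p,r=pose; T=np.eye(4);T[:3,:3]=R.from_euler("xyz",r).as_matrix();T[:3,3]=p
        M=T@c["mount"];o=M[:3,3];d=M[:3,:3]@d
    else:
        Q=cv2.Rodrigues(c["rvec"])[0];o=-Q.T@c["tvec"];d=Q.T@d
    return (o+d*(z-o[2])/d[2])[:2]
E
python3 - <<'E'
from h import *
np.set_printoptions(precision=4,suppress=True)
T=lambda u,v,z:bp("top",(u/5+279.6,v/5+229.6),z)
S=lambda u,v,z:bp("scene",(u/5+304.6,v/5+224.6),z)
cap=T(407,118,.102);v=T(260,152,.072)
print("cap",cap,"vent",v,S(171,200,.072),"drift",T(90,307,.094),S(220,378,.094))
c=np.array([T(*p,.05) for p in[(33,275),(127,250),(153,342),(59,370)]]);print("stand",c.mean(0))
s=np.array([S(*p,.05) for p in[(172,380),(298,412),(262,508),(133,480)]]);print(s.mean(0))
for k in(c,s):
  for i in range(4):
    e=k[(i+1)%4]-k[i];print(np.linalg.norm(e),np.degrees(np.arctan2(e[1],e[0]))%90)
d=v-cap;print("canister yaw",np.degrees(np.arctan2(d[1],d[0]))-90,np.linalg.norm(d))
e=(T(212,247,.055)+T(182,88,.055)-T(460,37,.055)-T(490,188,.055));print(np.degrees(np.arctan2(e[1],e[0]))-90)
E
```

```text
cap [ 0.528  -0.0596] vent [0.5132 0.0223] [0.5146 0.0267] drift [0.4267 0.1188] [0.4288 0.1222]
stand [0.4267 0.1194]
[0.4293 0.1214]
0.05574625494430226 13.824632018262918
0.054607812662030394 14.99323357123555
0.05593352869248691 15.45483689083261
0.05619570033219017 14.792322491565459
0.057449285791187035 15.896795645654294
0.05623156422271878 15.434457256232633
0.05630381114511039 19.019693836296497
0.059302114140365264 16.64592639438048
canister yaw 10.282597375156783 0.08320314713279749
10.144017522343177
```

```bash
cat >> h.py <<'E'
def plan(p,yaw):
    "turn units (about tool z etc.), then shift units in the turned tool frame"
    s=manip.get_state();A=R.from_euler("xyz",s["eef_rot"]);B=R.from_euler("xyz",[np.pi,0,np.radians(yaw)])
    print("turn",np.round((A.inv()*B).as_rotvec(degrees=True)/6,2),"shift",np.round(B.inv().apply(np.array(p)-s["tool_pos"])/.04,2),
      "F",np.round(s["wrist_force"],1),"t",round(s["t"],2),"pos",np.round(s["tool_pos"],4),"gap",round(s["finger_gap"],4))
E
python3 - <<'E'
from h import *
plan((.427,.12,.24),15)
for z in(.05,.1,.15,.2,.25,.3):
  print(z,bp("top",(258,230),z).round(3),bp("scene",(282,252),z).round(3),bp("top",(243,287),z).round(3),bp("scene",(297,322),z).round(3))
E
```

```text
turn [-0.02 -0.    1.89] shift [  8.38 -13.6   -0.89] F [0.4 0.5 1.2] t 0.1 pos [ 0.2439 -0.4924  0.2044] gap 0.0938
0.05 [0.607 0.234] [0.661 0.05 ] [0.442 0.278] [0.506 0.203]
0.1 [0.599 0.228] [0.628 0.09 ] [0.44 0.27] [0.481 0.235]
0.15 [0.592 0.221] [0.595 0.13 ] [0.438 0.262] [0.456 0.268]
0.2 [0.584 0.215] [0.563 0.171] [0.436 0.254] [0.431 0.3  ]
0.25 [0.577 0.209] [0.53  0.211] [0.434 0.246] [0.406 0.333]
0.3 [0.569 0.202] [0.497 0.251] [0.433 0.238] [0.382 0.365]
```

{"name": "servo_tool", "arguments": {
  "steps": [0,0,-0.45,0,0,0.95,0,0,-0.45,0,0,0.94,0.56,-0.9,0,0,0,0,0.56,-0.9,0,0,0,0,0.56,-0.9,0,0,0,0,0.56,-0.9,0,0,0,0,0.56,-0.9,0,0,0,0,0.56,-0.9,0,0,0,0,0.56,-0.9,0,0,0,0,0.56,-0.9,0,0,0,0,0.56,-0.9,0,0,0,0,0.56,-0.9,0,0,0,0,0.56,-0.9,0,0,0,0,0.56,-0.9,0,0,0,0,0.56,-0.9,0,0,0,0,0.56,-0.9,0,0,0,0,0.54,-0.9,0,0,0,0,0,0,0,0,0,0,0,0,0,0,0,0],
  "claw": 60
}}

```text
t: 2.48
tool_pos: [0.4277, 0.1151, 0.241]
eef_rot: [3.141, 0.001, 0.262]
wrist_force: [0.0, -1.0, -0.1]
finger_gap: 0.0598
finger_force: 0.0
```

```bash
python3 - <<'E'
from h import *
s=manip.get_state();im=manip.capture("wrist");print(s["tool_pos"],s["eef_rot"])
np.save("w1.npy",np.r_[s["tool_pos"],s["eef_rot"]])
cv2.imwrite("pics/w1.png",im[:,:,::-1]);plan((.427,.12,.24),15)
E
```

```text
[0.42771647 0.11508849 0.24102833] [3.14107248e+00 1.21682716e-03 2.62078774e-01]
turn [ 0.    0.01 -0.01] shift [ 0.02 -0.13  0.03] F [-0.4 -0.1  0.7] t 2.52 pos [0.4278 0.1147 0.2412] gap 0.0597
```

View pics/w1.png

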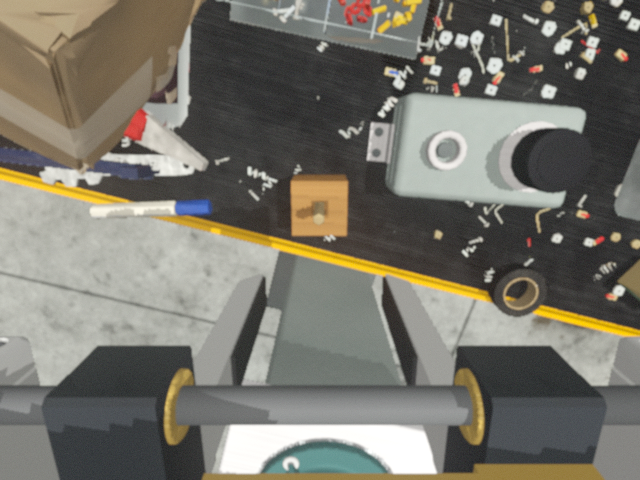

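The stand is square in the wrist view (corners 291–348, 178–236). The drift top is at (319,217), the vent at (447,150) and the cap at about (555,158). I'll enlarge to read the hexagon's orientation.

```bash
python3 - <<'E'
import cv2,numpy as np
w=cv2.imread("pics/w1.png")
a=cv2.resize(w[170:245,285:355],None,fx=8,fy=8,interpolation=cv2.INTER_CUBIC)[:600]
b=cv2.resize(w[125:180,420:475],(240,240),interpolation=cv2.INTER_CUBIC) 
c=cv2.resize(w[110:200,500:600],(240,216),interpolation=cv2.INTER_CUBIC)
o=np.zeros((600,800,3),np.uint8);o[:a.shape[0],:560]=a;o[:240,560:]=b;o[260:476,560:]=c
cv2.imwrite("pics/w1c.png",o)
E
```

```text
(no output)
```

View pics/w1c.png

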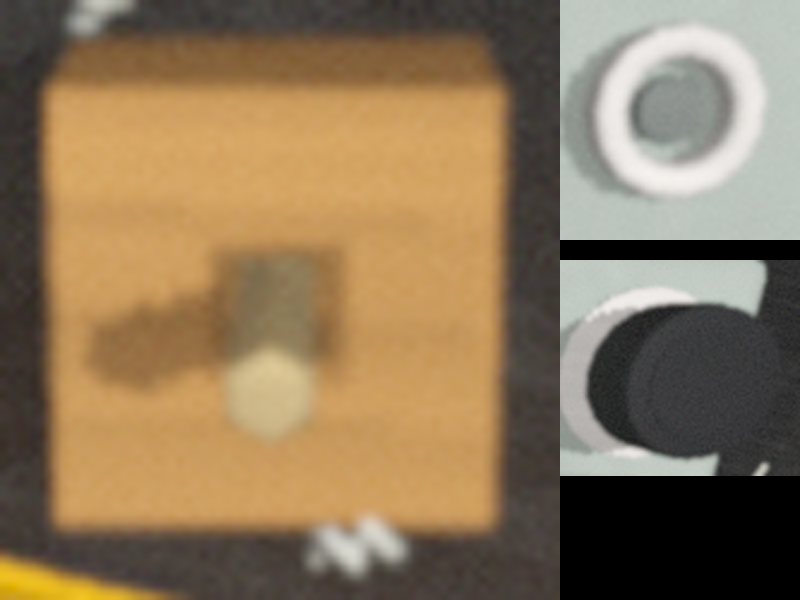

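The drift's flats face left and right along tool y, so the present yaw suits the grasp. Next I'll compute the positions.

```bash
python3 - <<'E'
from h import *
np.set_printoptions(precision=4,suppress=True)
w=np.load("w1.npy");P=(w[:3],w[3:])
A=lambda u,v,z:bp("wrist",(u/8+284.5,v/8+169.5),z,P)
c=np.array([A(*p,.05) for p in[(43,88),(508,88),(497,528),(52,528)]]);print("stand",c.mean(0))
for i in range(4):
    e=c[(i+1)%4]-c[i];print(np.linalg.norm(e).round(4),np.degrees(np.arctan2(e[1],e[0])).round(1)%90)
print("drift",A(270,393,.094),"vent",bp("wrist",(120/240*55+419.5,110/240*55+124.5),.072,P),"cap",bp("wrist",(144/2.4+499.5,120/2.4+109.5),.102,P))
plan((.428,.1195,.066),15)
E
```

```text
stand [0.4276 0.1207]
0.0573 15.0
0.0566 14.699999999999989
0.0573 15.0
0.0566 14.7
drift [0.428  0.1209] vent [0.5152 0.0234] cap [ 0.5314 -0.0603]
turn [ 0.    0.01 -0.01] shift [ 0.04 -0.11  4.38] F [-0.4 -0.1  0.7] t 2.52 pos [0.4278 0.1147 0.2412] gap 0.0597
```

{"name": "servo_tool", "arguments": {
  "steps": [0.04,-0.14,0.8,0,0,0,0,0,1,0,0,0,0,0,1,0,0,0,0,0,0.8,0,0,0,0,0,0.5,0,0,0,0,0,0.35,0,0,0,0,0,0,0,0,0,0,0,0,0,0,0],
  "claw": 40
}}

```text
t: 3.52
tool_pos: [0.429, 0.1211, 0.0646]
eef_rot: [3.141, -0.002, 0.261]
wrist_force: [0.1, -0.0, -0.2]
finger_gap: 0.0398
finger_force: 0.0
```

```bash
python3 - <<'E'
from h import *
plan((.428,.1207,.062),15)
E
```

```text
turn [ 0.   -0.02 -0.  ] shift [-0.03  0.    0.06] F [ 0.1 -0.  -0.2] t 3.52 pos [0.429  0.1211 0.0646] gap 0.0398
```

Good. Now close on it.

{"name": "servo_tool", "arguments": {
  "steps": [0,0,0,0,0,0,0,0,0,0,0,0,0,0,0,0,0,0,0,0,0,0,0,0,0,0,0,0,0,0,0,0,0,0,0,0,0,0,0,0,0,0,0,0,0,0,0,0],
  "claw": 0,
  "squeeze": 25
}}

```text
t: 4.53
tool_pos: [0.4283, 0.1214, 0.0636]
eef_rot: [3.142, -0.0, 0.262]
wrist_force: [0.5, -0.1, 1.6]
finger_gap: 0.0094
finger_force: 25.0
```

```bash
python3 - <<'E'
from h import *
plan((.428,.1207,.15),15)
E
```

```text
turn [ 0. -0.  0.] shift [-0.01  0.01 -2.16] F [ 0.5 -0.1  1.6] t 4.53 pos [0.4283 0.1214 0.0636] gap 0.0094
```

{"name": "servo_tool", "arguments": {
  "steps": [0,0,-0.3,0,0,0,0,0,-0.5,0,0,0,0,0,-0.6,0,0,0,0,0,-0.6,0,0,0,0,0,-0.3,0,0,0,0,0,0,0,0,0,0,0,0,0,0,0]
}}

```text
t: 5.4
tool_pos: [0.4275, 0.1212, 0.1544]
eef_rot: [-3.141, 0.002, 0.262]
wrist_force: [0.2, 0.2, -0.6]
finger_gap: 0.0091
finger_force: 25.0
```

```bash
python3 - <<'E'
from h import *
s=manip.get_state()
im=manip.capture("wrist")
cv2.imwrite("pics/w2.png",cv2.resize(im[180:460,220:420,::-1],None,fx=2,fy=2))
plan((.5147,.0237,.15),15)
E
```

```text
turn [-0.    0.02  0.  ] shift [1.48 2.92 0.11] F [ 0.2  0.1 -0.4] t 5.45 pos [0.4274 0.1212 0.1542] gap 0.0093
```

View pics/w2.png

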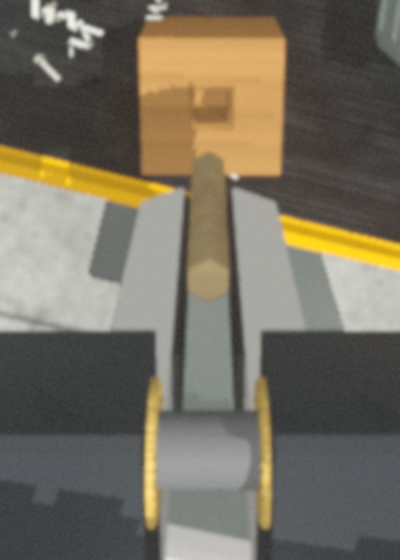

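Drift held upright, foot at about (208,155) and top at (206,293) in the crop. Moving over the vent.

{"name": "servo_tool", "arguments": {
  "steps": [0.37,0.73,0,0,0,0,0.37,0.73,0,0,0,0,0.37,0.73,0,0,0,0,0.37,0.72,0,0,0,0,0,0,0.2,0,0,0,0,0,0.2,0,0,0,0,0,0,0,0,0,0,0,0,0,0,0],
  "squeeze": 40
}}

```text
t: 6.45
tool_pos: [0.515, 0.0249, 0.1395]
eef_rot: [-3.142, -0.0, 0.263]
wrist_force: [-0.1, 0.4, -0.0]
finger_gap: 0.0092
finger_force: 40.0
```

```bash
python3 - <<'E'
from h import *
im=manip.capture("wrist")
cv2.imwrite("pics/w3.png",cv2.resize(im[120:320,220:420,::-1],None,fx=3,fy=3))
plan((.515,.0237,.1086),15)
E
```

```text
turn [ 0.   -0.01  0.01] shift [-0.01  0.02  0.78] F [ 0.1  0.9 -1.4] t 6.5 pos [0.5153 0.0248 0.1398] gap 0.0093
```

View pics/w3.png

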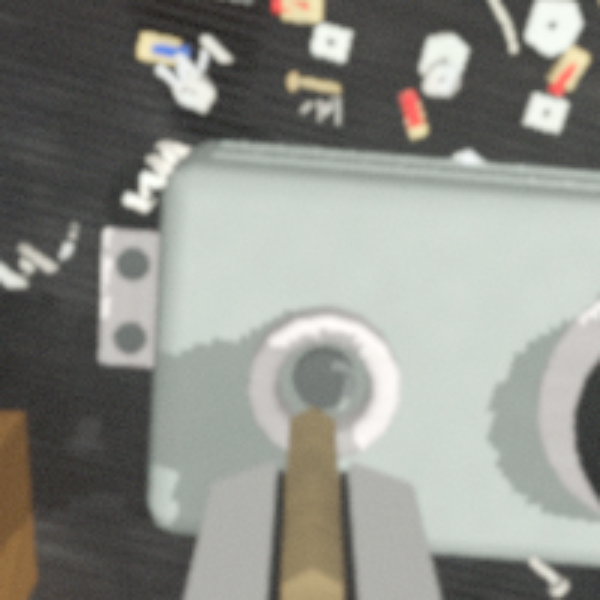

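The rim centre is at crop (325,383) and the drift foot at about (313,412). I'll back-project the rim.

```bash
python3 - <<'E'
from h import *
s=manip.get_state();P=(s["tool_pos"],s["eef_rot"])
f=lambda u,v,z:bp("wrist",(u/3+219.7,v/3+119.7),z,P)
v=f(325,383,.072);fo=f(313,418,s["tool_pos"][2]-.0416)
print(v,fo);plan((*v,.1086),15)
E
```

```text
[0.51690556 0.02289842] [0.51708312 0.02586779]
turn [ 0.   -0.01  0.01] shift [0.03 0.06 0.78] F [ 0.1  0.9 -1.4] t 6.5 pos [0.5153 0.0248 0.1398] gap 0.0093
```

{"name": "servo_tool", "arguments": {
  "steps": [0.02,0.06,0,0,0,0,0,0,0.2,0,0,0,0,0,0.2,0,0,0,0,0,0.2,0,0,0,0,0,0.15,0,0,0,0,0,0,0,0,0,0,0,0,0,0,0]
}}

```text
t: 7.38
tool_pos: [0.517, 0.0221, 0.1097]
eef_rot: [3.141, -0.0, 0.262]
wrist_force: [-0.1, -0.6, 0.8]
finger_gap: 0.0094
finger_force: 40.0
```

{"name": "servo_tool", "arguments": {
  "steps": [0,0,0.1,0,0,0,0,0,0.05,0,0,0,0,0,0.05,0,0,0,0,0,0,0,0,0,0,0,0,0,0,0]
}}

```text
t: 8.0
tool_pos: [0.5174, 0.022, 0.1021]
eef_rot: [3.141, -0.001, 0.262]
wrist_force: [1.4, -0.3, 3.4]
finger_gap: 0.009
finger_force: 40.0
```

{"name": "servo_tool", "arguments": {
  "steps": [0,0,0.04,0,0,0,0,0,0.04,0,0,0,0,0,0,0,0,0,0,0,0,0,0,0]
}}

```text
t: 8.5
tool_pos: [0.5177, 0.0221, 0.1015]
eef_rot: [3.14, -0.003, 0.262]
wrist_force: [-2.4, 0.5, 13.5]
finger_gap: 0.0094
finger_force: 40.0
```

Bottomed out at 13.5 N, against the 4.2 N needed. Holding.

{"name": "servo_tool", "arguments": {
  "steps": [0,0,0,0,0,0,0,0,0,0,0,0,0,0,0,0,0,0,0,0,0,0,0,0,0,0,0,0,0,0,0,0,0,0,0,0,0,0,0,0,0,0,0,0,0,0,0,0,0,0,0,0,0,0]
}}

```text
t: 9.62
tool_pos: [0.5177, 0.022, 0.1015]
eef_rot: [3.14, -0.003, 0.262]
wrist_force: [-1.7, -0.1, 13.4]
finger_gap: 0.0092
finger_force: 40.0
```

{"name": "servo_tool", "arguments": {
  "steps": [0,0,-0.3,0,0,0,0,0,-0.5,0,0,0,0,0,-0.5,0,0,0,0,0,0,0,0,0,0,0,0,0,0,0]
}}

```text
t: 10.25
tool_pos: [0.516, 0.0221, 0.1488]
eef_rot: [-3.141, 0.003, 0.262]
wrist_force: [-0.4, 0.3, -0.0]
finger_gap: 0.0088
finger_force: 40.0
```

```bash
python3 - <<'E'
from h import *
plan((.4283,.1214,.15),15)
E
```

```text
turn [-0.01  0.03 -0.  ] shift [-1.47 -2.96 -0.03] F [-0.4  0.3 -0. ] t 10.25 pos [0.516  0.0221 0.1488] gap 0.0088
```

{"name": "servo_tool", "arguments": {
  "steps": [-0.38,-0.74,0,0,0,0,-0.37,-0.74,0,0,0,0,-0.37,-0.75,0,0,0,0,-0.37,-0.74,0,0,0,0,0,0,0.4,0,0,0,0,0,0.4,0,0,0,0,0,0,0,0,0,0,0,0,0,0,0,0,0,0,0,0,0]
}}

```text
t: 11.38
tool_pos: [0.4292, 0.1211, 0.1187]
eef_rot: [3.141, -0.001, 0.261]
wrist_force: [-0.9, 0.3, 0.3]
finger_gap: 0.0092
finger_force: 40.0
```

```bash
python3 - <<'E'
from h import *
plan((.4283,.1214,.0656),15)
im=manip.capture("wrist")
cv2.imwrite("pics/w4.png",cv2.resize(im[160:320,240:400,::-1],None,fx=3.7,fy=3.7))
plan((.4283,.1214,.0656),15)
E
```

```text
turn [ 0.   -0.01 -0.01] shift [-0.02 -0.01  1.33] F [-0.9  0.3  0.3] t 11.38 pos [0.4292 0.1211 0.1187] gap 0.0092
turn [ 0.   -0.01 -0.01] shift [-0.02 -0.01  1.33] F [ 0.5 -0.  -0.3] t 11.43 pos [0.4292 0.1212 0.1188] gap 0.0093
```

View pics/w4.png

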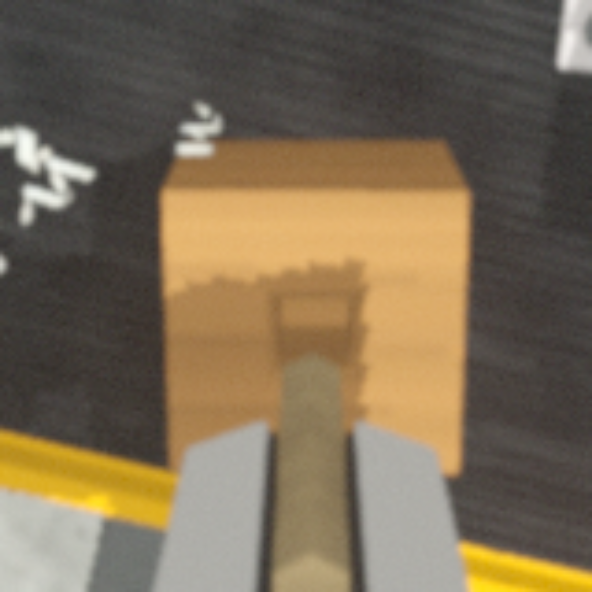

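The hole (centre x≈314) and drift (x≈312) are aligned. Going down in stages.

{"name": "servo_tool", "arguments": {
  "steps": [-0.02,0,0.25,0,0,0,0,0,0.25,0,0,0,0,0,0.15,0,0,0,0,0,0.1,0,0,0,0,0,0.1,0,0,0,0,0,0,0,0,0]
}}

```text
t: 12.18
tool_pos: [0.4276, 0.1212, 0.084]
eef_rot: [3.142, 0.001, 0.262]
wrist_force: [-0.1, 0.5, -0.3]
finger_gap: 0.0093
finger_force: 40.0
```

{"name": "servo_tool", "arguments": {
  "steps": [0,0,0.15,0,0,0,0,0,0.15,0,0,0,0,0,0.1,0,0,0,0,0,0.08,0,0,0,0,0,0,0,0,0,0,0,0,0,0,0]
}}

```text
t: 12.92
tool_pos: [0.4279, 0.1212, 0.0652]
eef_rot: [3.141, -0.0, 0.262]
wrist_force: [-0.9, 0.5, 0.4]
finger_gap: 0.0086
finger_force: 40.0
```

{"name": "servo_tool", "arguments": {
  "steps": [0,0,0.03,0,0,0,0,0,0.02,0,0,0,0,0,0,0,0,0,0,0,0,0,0,0]
}}

```text
t: 13.42
tool_pos: [0.428, 0.1212, 0.0636]
eef_rot: [3.141, -0.001, 0.262]
wrist_force: [-1.0, 0.3, 3.4]
finger_gap: 0.0093
finger_force: 40.0
```

Seated, with 3.4 N of contact at the original height. Release.

{"name": "servo_tool", "arguments": {
  "steps": [0,0,0,0,0,0,0,0,0,0,0,0,0,0,0,0,0,0,0,0,0,0,0,0,0,0,0,0,0,0,0,0,0,0,0,0],
  "claw": 40
}}

```text
t: 14.18
tool_pos: [0.4277, 0.1212, 0.063]
eef_rot: [3.142, 0.0, 0.262]
wrist_force: [-0.4, -0.4, -0.7]
finger_gap: 0.0399
finger_force: 0.0
```

{"name": "servo_tool", "arguments": {
  "steps": [0,0,-0.3,0,0,0,0,0,-0.6,0,0,0,0,0,-1,0,0,0,0,0,-1,0,0,0,0,0,-1,0,0,0,0,0,0,0,0,0,0,0,0,0,0,0]
}}

```text
t: 15.05
tool_pos: [0.4274, 0.1211, 0.2186]
eef_rot: [3.142, 0.001, 0.262]
wrist_force: [-0.1, -0.3, -0.3]
finger_gap: 0.04
finger_force: 0.0
```

```bash
python3 - <<'E'
from h import *
s=manip.get_state();im=manip.capture("wrist")
np.save("w5.npy",np.r_[s["tool_pos"],s["eef_rot"]])
o=np.hstack([cv2.resize(im[100:300,260:380],(360,600)),cv2.resize(im[100:246,470:577],(440,600))])
cv2.imwrite("pics/w5.png",o[:,:,::-1]);plan((.532,-.060,.2),15)
E
```

```text
turn [-0.    0.02  0.  ] shift [1.36 5.05 0.44] F [-0.1 -0.4 -0.3] t 15.1 pos [0.427  0.1211 0.2178] gap 0.0402
```

View pics/w5.png

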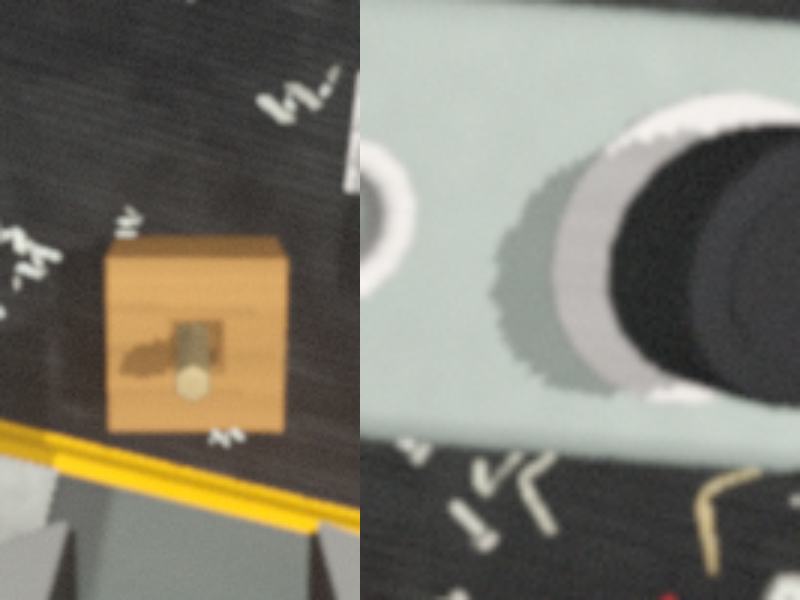

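The drift stands back in its hole, with its top at about (193,383) in the left panel. Moving above the cap; I'll measure it there by a circle fit.

{"name": "servo_tool", "arguments": {
  "steps": [0.27,0.84,0,0,0,0,0.27,0.84,0,0,0,0,0.27,0.84,0,0,0,0,0.27,0.84,0,0,0,0,0.28,0.84,0,0,0,0,0,0.85,0,0,0,0,0,0,0,0,0,0,0,0,0,0,0,0,0,0,0,0,0,0],
  "claw": 90
}}

```text
t: 16.23
tool_pos: [0.5322, -0.0587, 0.2188]
eef_rot: [-3.141, 0.0, 0.263]
wrist_force: [0.4, 0.1, -0.5]
finger_gap: 0.0901
finger_force: 0.0
```

```bash
python3 - <<'E'
from h import *
s=manip.get_state();P=(s["tool_pos"],s["eef_rot"]);im=manip.capture("wrist")
cv2.imwrite("pics/w6.png",im[:,:,::-1])
g=cv2.medianBlur(cv2.cvtColor(im,cv2.COLOR_RGB2GRAY),3)
# expected cap-top position & radius
c=manip.calibration("wrist");T=np.eye(4);T[:3,:3]=R.from_euler("xyz",P[1]).as_matrix();T[:3,3]=P[0]
q=np.linalg.inv(T@c["mount"])@[.532,-.0605,.102,1];u,v=c["fx"]*q[0]/q[2]+c["cx"],c["fy"]*q[1]/q[2]+c["cy"];r=c["fx"]*.027/q[2]
print(u,v,r)
x0,y0=int(u-70),int(v-70)
for p2 in(25,15):
  h=cv2.HoughCircles(cv2.GaussianBlur(g,(5,5),1)[y0:y0+140,x0:x0+140],cv2.HOUGH_GRADIENT,1.0,4,param1=40,param2=p2,minRadius=int(r*.88),maxRadius=int(r*1.12))
  if h is not None:
    for k in h[0][:5]: print(k+[x0,y0,0],bp("wrist",(k[0]+x0,k[1]+y0),.102,P))
print("row",g[int(v),int(u-70):int(u+70):2].tolist());print("col",g[int(v-60):int(v+60):2,int(u)].tolist())
plan((.532,-.0605,.2),15)
E
```

```text
326.72387199556385 230.5281331540328 32.933919518893426
[325.5        228.5         33.09999847] [ 0.53340235 -0.05907937]
[326.5        221.5         35.40000153] [ 0.53931722 -0.05831629]
[325.5        228.5         33.09999847] [ 0.53340235 -0.05907937]
[323.5        232.5         34.29999924] [ 0.52968723 -0.05838678]
[327.5 216.5  31. ] [ 0.54356307 -0.05799999]
row [136, 136, 135, 135, 136, 136, 138, 139, 139, 138, 137, 137, 137, 137, 137, 137, 137, 138, 143, 117, 55, 50, 49, 50, 50, 48, 48, 49, 55, 58, 58, 61, 58, 58, 58, 57, 57, 58, 57, 57, 57, 59, 58, 59, 58, 56, 56, 56, 57, 54, 57, 95, 176, 186, 184, 179, 172, 153, 115, 120, 138, 154, 177, 171, 93, 54, 54, 54, 53, 53]
col [169, 179, 182, 185, 185, 186, 186, 186, 205, 219, 219, 215, 166, 69, 48, 56, 59, 62, 62, 59, 59, 59, 60, 60, 59, 59, 59, 57, 59, 59, 57, 57, 55, 51, 47, 48, 48, 43, 47, 47, 44, 44, 44, 45, 46, 48, 74, 142, 155, 152, 75, 51, 47, 49, 48, 48, 50, 50, 46, 46]
turn [-0.    0.    0.01] shift [-0.02  0.04  0.47] F [-0.5  0.2  0.2] t 16.27 pos [ 0.5323 -0.0587  0.219 ] gap 0.0899
```

```bash
python3 - <<'E'
from h import *
from scipy.optimize import least_squares
s=manip.get_state();P=(s["tool_pos"],s["eef_rot"])
im=cv2.imread("pics/w6.png");g=cv2.GaussianBlur(cv2.cvtColor(im,cv2.COLOR_BGR2GRAY),(3,3),0).astype(float)
c=manip.calibration("wrist");T=np.eye(4);T[:3,:3]=R.from_euler("xyz",P[1]).as_matrix();T[:3,3]=P[0];I=np.linalg.inv(T@c["mount"])
E=[]
for a in np.radians(np.arange(0,360,6)):
    rr=np.arange(20,45,.25);xs=326+rr*np.cos(a);ys=230+rr*np.sin(a)
    p=cv2.remap(g.astype(np.float32),xs.astype(np.float32)[None],ys.astype(np.float32)[None],1)[0]
    i=np.argmax(p>88)
    if p[i]>88:E.append((np.degrees(a),xs[i],ys[i],rr[i]))
E=np.array(E);print([(int(e[0]),float(e[3])) for e in E])
# silhouette model: hull of both rims, distance of edge points to it
t=np.linspace(0,2*np.pi,180)
def res(q,pts):
    X=[[q[0]+.027*np.cos(k),q[1]+.027*np.sin(k),z,1] for z in(.072,.102) for k in t]
    Y=I@np.array(X).T;uv=np.c_[c["fx"]*Y[0]/Y[2]+c["cx"],c["fy"]*Y[1]/Y[2]+c["cy"]].astype(np.float32)
    H=cv2.convexHull(uv)
    return [cv2.pointPolygonTest(H,(float(x),float(y)),True) for x,y in pts]
for lo,hi in((0,360),(-1,181)):
    pts=E[(E[:,0]>=lo)&(E[:,0]<=hi)][:,1:3]
    f=least_squares(res,[.532,-.06],args=(pts,),loss="soft_l1",diff_step=1e-3);print(f.x,np.round(f.fun,1)[::4])
plan((*f.x,.078),15)
E
```

```text
[(0, 31.75), (6, 31.75), (12, 32.25), (18, 32.25), (24, 32.0), (29, 32.25), (36, 32.5), (42, 32.25), (48, 32.25), (54, 32.5), (59, 32.25), (66, 32.0), (72, 32.25), (78, 32.0), (84, 32.0), (90, 32.5), (96, 32.5), (102, 32.0), (108, 32.25), (114, 32.25), (119, 32.0), (126, 32.0), (132, 32.0), (138, 32.0), (144, 32.5), (150, 32.75), (156, 32.5), (162, 32.0), (168, 32.25), (174, 32.0), (180, 31.25), (186, 31.5), (192, 31.25), (198, 31.25), (204, 31.5), (210, 31.75), (216, 32.5), (222, 32.5), (228, 33.25), (234, 33.75), (239, 33.75), (246, 34.25), (252, 34.5), (258, 34.25), (264, 34.5), (270, 34.25), (276, 34.0), (282, 34.25), (288, 34.0), (294, 33.75), (300, 33.75), (306, 33.25), (312, 33.0), (318, 32.5), (324, 32.25), (330, 31.75), (336, 31.5), (342, 31.25), (348, 31.25), (354, 31.5)]
[ 0.53004369 -0.06052565] [1.1 1.5 1.4 1.4 1.1 1.7 1.1 0.9 1.  1.1 1.7 1.6 1.8 1.4 0.7]
[ 0.53157294 -0.06010951] [ 1.2  0.8  0.1 -0.3 -0.6  0.1  0.1  0.6]
turn [-0.    0.    0.01] shift [-0.03  0.03  3.52] F [-0.5  0.2  0.2] t 16.27 pos [ 0.5323 -0.0587  0.219 ] gap 0.0899
```

{"name": "servo_tool", "arguments": {
  "steps": [-0.04,0.04,0.8,0,0,0,0,0,0.9,0,0,0,0,0,0.8,0,0,0,0,0,0.6,0,0,0,0,0,0.4,0,0,0,0,0,0,0,0,0,0,0,0,0,0,0,0,0,0,0,0,0]
}}

```text
t: 17.27
tool_pos: [0.5324, -0.062, 0.0806]
eef_rot: [3.14, -0.002, 0.262]
wrist_force: [-0.9, -0.4, -0.0]
finger_gap: 0.0902
finger_force: 0.0
```

{"name": "servo_tool", "arguments": {
  "steps": [0,0,0,0,0,0,0,0,0,0,0,0,0,0,0,0,0,0,0,0,0,0,0,0,0,0,0,0,0,0,0,0,0,0,0,0],
  "claw": 0,
  "squeeze": 8
}}

```text
t: 18.02
tool_pos: [0.5314, -0.0616, 0.079]
eef_rot: [-3.141, 0.0, 0.262]
wrist_force: [-0.5, 1.6, 0.7]
finger_gap: 0.0533
finger_force: 8.0
```

{"name": "servo_tool", "arguments": {
  "steps": [0,0,0,0,0,0,0,0,0,0,0,0,0,0,0.05,0,0,0,0,0,0.05,0,0,0,0,0,0.05,0,0,0,0,0,0,0,0,0,0,0,0,0,0,0],
  "squeeze": 50
}}

```text
t: 18.9
tool_pos: [0.5315, -0.0617, 0.0748]
eef_rot: [3.141, -0.001, 0.262]
wrist_force: [-3.3, 2.4, 8.8]
finger_gap: 0.0526
finger_force: 50.0
```

```bash
python3 - <<'E'
from h import *
plan((.531,-.061,.074),15)
E
```

```text
turn [ 0.   -0.01  0.  ] shift [-0.01 -0.02  0.02] F [-3.3  2.4  8.8] t 18.9 pos [ 0.5315 -0.0617  0.0748] gap 0.0526
```

{"name": "servo_tool", "arguments": {
  "steps": [0,0,0.03,0,0,0,0,0,0,0,0,0,0,0,0,0,0,-0.5,0,0,0,0,0,-0.5,0,0,0,0,0,-0.5,0,0,0,0,0,-0.5,0,0,0,0,0,0]
}}

```text
t: 19.77
tool_pos: [0.5329, -0.0616, 0.0744]
eef_rot: [3.14, -0.004, 0.472]
wrist_force: [-1.5, 3.0, 9.3]
finger_gap: 0.0526
finger_force: 50.0
```

```bash
python3 - <<'E'
from h import *
plan((.531,-.061,.074),75); s=manip.get_state();print(s["moment"],s["finger_force"])
E
```

```text
turn [ 0.03 -0.03 -8.  ] shift [ 0.   -0.05  0.01] F [-1.5  3.   9.3] t 19.77 pos [ 0.5329 -0.0616  0.0744] gap 0.0526
[ 0.50354096  0.40137264 -0.0012096 ] 50.00309910625219
```

{"name": "servo_tool", "arguments": {
  "steps": [0,0,0,0,0,-0.5,0,0,0,0,0,-0.5,0,0,0,0,0,-0.5,0,0,0,0,0,-0.5,0,0,0,0,0,-0.5,0,0,0,0,0,-0.5,0,0,0,0,0,-0.5,0,0,0,0,0,-0.5,0,0,0,0,0,0]
}}

```text
t: 20.9
tool_pos: [0.5327, -0.0611, 0.0743]
eef_rot: [3.139, -0.003, 0.891]
wrist_force: [-2.6, 4.0, 8.8]
finger_gap: 0.0529
finger_force: 50.0
```

{"name": "servo_tool", "arguments": {
  "steps": [0,0,0,0,0,-0.5,0,0,0,0,0,-0.5,0,0,0,0,0,-0.5,0,0,0,0,0,-0.5,0,0,0,0,0,-0.5,0,0,0,0,0,-0.5,0,0,0,0,0,-0.5,0,0,0,0,0,-0.5,0,0,0,0,0,0]
}}

```text
t: 22.02
tool_pos: [0.5325, -0.061, 0.0742]
eef_rot: [3.139, -0.002, 1.31]
wrist_force: [-1.5, 4.7, 8.6]
finger_gap: 0.0529
finger_force: 50.0
```

```bash
python3 - <<'E'
from h import *
plan((.531,-.061,.079),75); s=manip.get_state();print(s["moment"],s["finger_force"])
E
```

```text
turn [ 0.03 -0.02  0.01] shift [-0.01 -0.04 -0.12] F [-1.5  4.7  8.6] t 22.02 pos [ 0.5325 -0.061   0.0742] gap 0.0529
[ 0.64107174  0.54456054 -0.02595252] 50.0032307440415
```

{"name": "servo_tool", "arguments": {
  "steps": [0,0,-0.1,0,0,0,0,0,-0.1,0,0,0,0,0,-0.15,0,0,0,0,0,-0.15,0,0,0,0,0,0,0,0,0]
}}

```text
t: 22.65
tool_pos: [0.5318, -0.0623, 0.0923]
eef_rot: [3.141, 0.001, 1.309]
wrist_force: [-0.2, 0.1, -0.7]
finger_gap: 0.0526
finger_force: 50.0
```

{"name": "servo_tool", "arguments": {
  "steps": [0,0,-0.2,0,0,0,0,0,-0.25,0,0,0,0,0,-0.3,0,0,0,0,0,-0.3,0,0,0,0,0,-0.3,0,0,0,0,0,-0.2,0,0,0,0,0,-0.1,0,0,0,0,0,0,0,0,0,0,0,0,0,0,0,0,0,0,0,0,0,0,0,0,0,0,0]
}}

```text
t: 24.02
tool_pos: [0.5313, -0.0618, 0.1575]
eef_rot: [-3.141, 0.0, 1.309]
wrist_force: [0.6, 0.2, -0.8]
finger_gap: 0.0528
finger_force: 50.0
```

```bash
python3 - <<'E'
from h import *
plan((.5318,-.062,.159),75)
im=manip.capture("wrist");cv2.imwrite("pics/w7.png",im[:,:,::-1])
# cap held between the fingers? stand/drift still there in scene view vs. start
a=cv2.imread("pics/scene0.png");b=manip.capture("scene")[:,:,::-1]
d=cv2.absdiff(a,b).max(2);print("drift/stand diff",d[293:345,328:370].mean(),"max",d[296:320,344:354].max())
c=manip.calibration("wrist");I=np.linalg.inv(c["mount"])
q=I@[0,0,-.023,1];u,v=int(c["fx"]*q[0]/q[2]+c["cx"]),int(c["fy"]*q[1]/q[2]+c["cy"]);print(u,v,im[v-2:v+3,u-2:u+3].mean((0,1)))
E
```

```text
turn [-0.01  0.    0.  ] shift [-0.    0.01 -0.04] F [ 0.6  0.2 -0.8] t 24.02 pos [ 0.5313 -0.0618  0.1575] gap 0.0528
drift/stand diff 23.42032967032967 max 87
325 312 [44.08 43.92 44.4 ]
```

The cap is held: gap 53 mm, dark disc between the pads, tool level. Handing in.

```bash
python3 -c "
from station import manip
print(manip.close_job())"
```

```text
the job is handed in; nothing more can be done
None
```

The job is handed in: the vent button was held fully in for over a second, the drift was stood back in its hole and released, and the cap was unscrewed and is held level about 6 cm above the neck (about 24 s of the 72 s).

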